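# Move the battery pack from the charger to the bench power unit

## Task

The battery pack is snapped into the low charging dock. Pinch its two side tabs together to free it, draw it straight out, and put it upright into the socket of the bench power unit, pressed fully home against the sprung floor so that both tabs spring out and lock it in when you let go. Never force the pack against either socket, and leave the tape measure, the grease tin and the wooden wedge undisturbed.

Things in the scene. Friction and masses are not known exactly. Their poses are not given: they have to be found in the camera images.
- battery_pack: Battery pack, black plastic, upright, about 0.26 kg, 99 mm tall (z). Origin: centre of its underside. Its foot, z 0-42 mm, is 70 mm (x) by 56 mm (y) and fits a socket; above that the body is only 31 mm wide in y, with a sprung grey tab standing on its +y and -y sides. Half a turn about z makes no difference.
- pack_grip (a point): Middle of the two tabs' ribbed grips, on the pack's axis, 70 mm above its underside; axes as the pack's. The tabs' outer faces are at y = +-28 mm, 36 mm wide in x, from 58 mm below to 20 mm above this point; pinch them along y. With both at their stops the grip is 43 mm wide and holds the pack firmly.
- tab_left (a joint): How far the tab on the pack's +y side is pushed in, m: 0 fully out, 0.0065 at its stop; it takes 3 N to start and 9.5 N at the stop. Low on it a barb (flat top 25 mm above the pack's underside, sloped below) reaches out to y = 32.5 mm and catches under the socket's lip; it passes the lip once the tab is in by 4 mm.
- tab_right (a joint): The same for the tab on the pack's -y side, barb towards -y.
- charging_dock: Charging dock, fixed, the low one: grey plate 140 x 110 x 12 mm with a socket block 96 x 96 mm, rim 56 mm above the table. Origin: centre of its underside, z up. Well centred on it, opening 72.5 mm (x) by 58.5 mm (y), rigid floor 12 mm above the table, lips 18 mm thick along its +y and -y sides. The pack starts in it, barbs under the lips, its axes along the dock's.
- power_unit: Bench power unit, fixed, the taller one: grey plinth 150 x 120 x 24 mm carrying a 96 x 96 mm socket block on four levelling screws. Origin: centre of its underside, z up. Well centred on it, opening 72.5 mm (x) by 58.5 mm (y), mouth rounded by 4 mm, lips 18 mm thick along its +y and -y sides; the pack's y must lie along the unit's y, either way round.
- unit_well (a point): On the well's axis, 96 mm above the table. The screws set the block's height, which is NOT measured: the rim is anywhere up to 10 mm above or below this point. A sprung floor meets the pack's foot 36 mm below the rim and yields 8 mm (2 N rising to 8.5 N) to a hard stop. Barbs clear the lips only in the last 1.5 mm: press until the force rises sharply, 12 to 18 N, never over 28 N, then let go.
- tape_measure: Yellow tape measure, 69 x 80 x 35 mm, a bystander. Origin: centre of its underside.
- grease_tin: Grease tin, white with an orange lid, 67 mm across, 42 mm tall, a bystander. Origin: centre of its underside.
- wood_wedge: Wooden wedge, 24 x 90 x 32 mm, a bystander. Origin: centre of its underside.
There are look-alikes about, which are no part of the job. There is more than one size of the power_unit; the job needs the larger.

How it is judged:
On the way:
1. the pack is freed and drawn up clear of the charging dock (z of battery_pack in the frame of charging_dock above 0.06 m and contact force between battery_pack and charging_dock below 0.1 N), for 0.2 s.
At the end, for the whole second after the job is handed in: The pack stands upright (within 4 degrees) and still in the power unit's well, centred within 4 mm and square within 4 degrees, its foot no more than 64.5 mm above the table and both tabs sprung out to within 1.5 mm, so that the barbs are locked under the lips (x of battery_pack in the frame of power_unit between -0.004 and 0.004 m and y of battery_pack in the frame of power_unit between -0.004 and 0.004 m and z of battery_pack in the frame of power_unit below 0.0645 m and angle between battery_pack's own z axis and vertical below 0.07 rad and angle between the x axis of battery_pack and the x axis of power_unit, either way round below 0.07 rad and value of joint each of tab_left, tab_right below 0.0015 m and linear speed of battery_pack below 0.01 m/s); the robot touches nothing.
It fails at once if the pack is forced against the charging dock with more than 28 N (contact force between battery_pack and charging_dock above 28 N).
It fails at once if the pack is forced against the power unit with more than 28 N (contact force between battery_pack and power_unit above 28 N).
It fails at once if the tape measure is moved by more than 15 mm (distance of tape_measure from where it was at the start of the episode above 0.015 m).
It fails at once if the grease tin is moved by more than 15 mm (distance of grease_tin from where it was at the start of the episode above 0.015 m).
It fails at once if the wood wedge is moved by more than 15 mm (distance of wood_wedge from where it was at the start of the episode above 0.015 m).
It also fails if it takes over 51 s, if anything falls off the work surface, if the arm or the gripper's body presses on something with over 40 N, if the wrist force passes 120 N, or if a joint passes its speed limit or range.

## Robot

A 7-joint arm with a two-finger parallel gripper is mounted at the origin on a cart in front of the work surface, level with it; the furniture and walls round the work are solid. World frame = base frame: x ahead of the robot, y to its left, z up, the work surface at z = 0. Lengths are in m, angles in rad, forces in N, time in s.
With the tool pointing down it reaches from about 0.35 to 0.9 m from the base axis. Payload 7.2 kg.
Tool frame: the origin (TCP) lies at the very end of the fingers, on their centre line; the grasp point (between the pads) lies behind it (robot.grip_depth is the z of the grasp point in the tool frame, in m); z points along the fingers, y is the line along which they close (so a half turn about z gives the same grasp; the last joint's range is limited). The gripper opens to 88 mm and grips with 3 to 60 N. Pads are 20 mm wide; open, the fingers measure 115 mm over their backs; the gripper's body (75 mm by 178 mm) begins 61 mm behind the grasp point.
Start: joints at [1.188, 0.411, -0.013, 1.596, 0.006, 1.134, -0.082], TCP at [0.194, -0.594, 0.223] pointing down, gripper open.
Joint ranges: [-2.95, 2.95], [-0.29, 1.99], [-1.47, 1.44], [0.14, 2.54], [-1.03, 4.17], [0.13, 1.85], [-2.86, 2.86]. Speed limits (rad/s): [2.39, 2.39, 3.01, 3.01, 3.14, 3.14, 3.14].

## Interface

Orientations are given as a unit quaternion [x, y, z, w].
In Python, from plant import robot gives the robot as it stands. The module is installed in compiled form; this text tells all that it offers. Calls block until the motion is done:
- robot.goto(position, orientation): joint-space move of the TCP to a pose.
- robot.move_straight(position, speed=0.15, attitude=None): straight line of the TCP; attitude=None keeps the orientation; speed is the mean speed in m/s.
- robot.move_joints(angles): joint-space move.
- robot.open() and robot.close_gripper(strength=None): open the fingers fully, or close them until they stop; strength is the grip in N (None keeps the last).
- robot.dwell(seconds).
- robot.ik(position, orientation): joint angles nearest the present ones, or None.
- robot.sense(): the state.
- robot.camera(name): name is "scene" or "top" or "wrist"; returns (picture, depth): 480x640x3 uint8, blue, green, red; 480x640 float32, m along the optical axis (not along the pixel's ray), 0 where there is no reading.
- robot.camera_params(name): a dict with "fx", "fy", "cx", "cy" (pixels), "extrinsics" (4x4, takes a point from camera to world coordinates); the wrist camera has in their place "tool_from_camera" (4x4, takes a point from camera to tool coordinates, whose origin is the TCP and whose axes are the flange's). Camera axes: x right, y up, looking along -z (the intrinsics and any distortion apply to the point x, -y, -z); pixel columns grow to the right and rows downward; lengths in m; the calibration is good to about 2 mm. A picture is of the moment at which its call begins: read the wrist's pose just before it. camera_params takes no time and is no camera call.
A pose or a line that the arm cannot do raises robot.MotionError and nothing moves.
- robot.finish_job(): hands the job in; it is judged then, once.
The state is a dict: "time": time; "joint_positions": joint angles; "qd": joint speeds; "tau": joint torques, N m; "position": TCP position; "ee_rot": TCP orientation; "ft_force": force on the tool from outside, world axes, zero at the start; "ft_torque": the same for the moment, N m; "grip_width": opening from 0.0 (shut) to 1.0 (fully open); "finger_force": force on a finger pad.
Only numpy, scipy, OpenCV 4.12 (cv2) and the standard library are available. Lean on these libraries where they do the work, as an engineer would, in place of code of your own. Each camera call takes 0.05 s, during which the arm holds its last target. There are 200 camera calls.

## Working session

There is one attempt and no reset: what is moved stays moved. The work goes in short steps, each a Python script; the robot and the scene stay as the last script left them, time stands still between calls to the robot, and variables do not carry over. Pictures are saved under pics/ and viewed, at most 10 in all, crops included, and the job is handed in when it is done.

```bash
mkdir -p pics
python3 - <<'E'
from plant import robot
import cv2,numpy as np,pickle
s=robot.sense();print({k:s[k] for k in('time','position','ee_rot','ft_force','grip_width')},robot.grip_depth)
d={}
for n in('scene','top'):
    im,dep=robot.camera(n);p=robot.camera_params(n);d[n]=(im,dep,p);cv2.imwrite(f'pics/{n}0.png',im);print(n,p)
print(robot.camera_params('wrist'))
pickle.dump(d,open('v0.pkl','wb'))
E
```

```text
{'time': 0.0, 'position': array([ 0.19330767, -0.59384193,  0.22181546]), 'ee_rot': array([ 9.87640444e-01,  1.56734586e-01, -1.83529183e-04, -7.67497629e-04]), 'ft_force': array([-0.64925418, -0.5922546 ,  0.59871957]), 'grip_width': 1.0006934809897332} -0.0187
scene {'fx': 452.1256472482431, 'fy': 452.1256472482431, 'cx': 316.8153841091448, 'cy': 239.70016438767962, 'extrinsics': array([[-0.7219365 ,  0.4552929 , -0.52107204,  0.11238632],
       [-0.6916799 , -0.49622336,  0.52472973,  0.37669638],
       [-0.0196624 ,  0.7392366 ,  0.6731587 ,  0.64896696],
       [ 0.        ,  0.        ,  0.        ,  1.        ]])}
top {'fx': 547.3736077197019, 'fy': 547.3736077197019, 'cx': 323.4692608614436, 'cy': 242.90306203296893, 'extrinsics': array([[-0.01546135,  0.99685356, -0.07774269,  0.4278514 ],
       [-0.99951981, -0.01332084,  0.02797693, -0.05293337],
       [ 0.02685331,  0.07813792,  0.99658084,  1.28031515],
       [ 0.        ,  0.        ,  0.        ,  1.        ]])}
{'fx': 335.405944784494, 'fy': 335.405944784494, 'cx': 319.4302004502788, 'cy': 235.74593251678826, 'tool_from_camera': array([[ 4.31579931e-06,  9.70017766e-01,  2.43034016e-01,
         6.55401493e-02],
       [ 9.99999998e-01,  9.26695255e-06, -5.47450440e-05,
         5.59391931e-04],
       [-5.53558500e-05,  2.43034016e-01, -9.70017765e-01,
        -1.62844789e-01],
       [ 0.00000000e+00,  0.00000000e+00,  0.00000000e+00,
         1.00000000e+00]])}
```

View pics/top0.png

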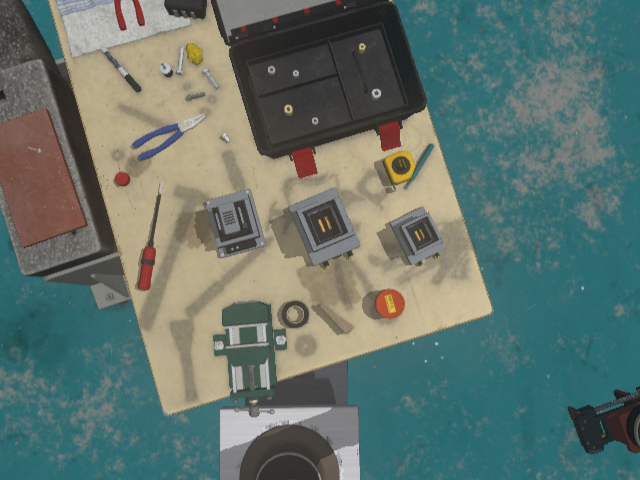

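View pics/scene0.png

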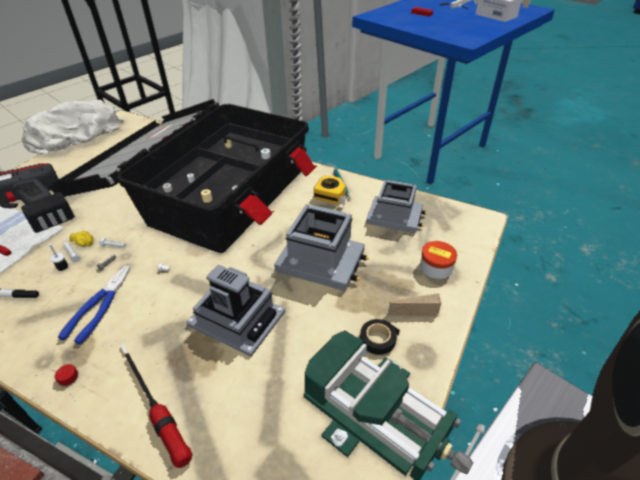

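The top view shows three fixtures. The low dock with the black pack is at (233,222). There are two unit-like sockets: the one at (325,227) is clearly larger and the one at (416,235) is smaller. I take (325,227) as the power unit and will check its block against 96 mm. Bystanders: tape (400,168), tin (389,304), wedge (332,318).

```bash
cat > h.py <<'E'
import numpy as np,cv2
def cloud(dep,p,T):
    v,u=np.mgrid[:480,:640]
    P=np.stack([(u-p['cx'])/p['fx']*dep,-(v-p['cy'])/p['fy']*dep,-dep],-1)
    return P@T[:3,:3].T+T[:3,3]
def cast(uv,p,T,z):
    u,v=np.asarray(uv,float).T
    d=np.stack([(u-p['cx'])/p['fx'],-(v-p['cy'])/p['fy'],-np.ones_like(u)],-1)@T[:3,:3].T
    return T[:3,3]+d*((z-T[2,3])/d[:,2])[:,None]
def rect(P):
    (c,s,a)=cv2.minAreaRect(P[:,:2].astype(np.float32)); return np.round(c,4),np.round(s,4),round(a,1)
E
python3 - <<'E'
import pickle,numpy as np,cv2
from h import *
d=pickle.load(open('v0.pkl','rb'))
im,dep,p=d['top'];C=cloud(dep,p,p['extrinsics'])
for n,(u,v,r) in dict(dock=(233,222,48),unit=(325,227,50),small=(416,235,35),tape=(400,168,22),tin=(389,304,25),wedge=(332,318,28),vise=(250,350,60),tape2=(293,314,20)).items():
    Q=C[v-r:v+r,u-r:u+r].reshape(-1,3); z=Q[:,2]
    h=np.histogram(z,np.arange(-.01,.16,.005)); print(n,[(round(e,3),c) for e,c in zip(h[1],h[0]) if c>25])
    sel={'dock':[(.045,.065),(.1,.125)],'unit':[(.08,.12)],'small':[(.05,.1)],'tape':[(.02,.05)],'tin':[(.03,.06)],'wedge':[(.01,.05)],'vise':[(.05,.15)],'tape2':[(.01,.05)]}[n]
    for a,b in sel:
        m=(z>a)&(z<b); 
        if m.sum()>20: print('  ',a,b,m.sum(),rect(Q[m]),np.median(z[m]))
s=d['scene'];C2=cloud(s[1],s[2],s[2]['extrinsics'])
for n,(u,v,r) in dict(dock=(235,310,50),unit=(320,240,50)).items():
    Q=C2[v-r:v+r,u-r:u+r].reshape(-1,3);h=np.histogram(Q[:,2],np.arange(-.01,.16,.005)); print(n,[(round(e,3),c) for e,c in zip(h[1],h[0]) if c>60])
a=cv2.resize(im[170:290,180:460],None,fx=2.8,fy=2.8,interpolation=cv2.INTER_CUBIC);cv2.imwrite('pics/crop0.png',a)
E
```

```text
dock [(np.float64(-0.01), np.int64(250)), (np.float64(-0.005), np.int64(3315)), (np.float64(0.0), np.int64(2634)), (np.float64(0.005), np.int64(317)), (np.float64(0.01), np.int64(417)), (np.float64(0.015), np.int64(77)), (np.float64(0.02), np.int64(58)), (np.float64(0.025), np.int64(175)), (np.float64(0.03), np.int64(38)), (np.float64(0.04), np.int64(57)), (np.float64(0.045), np.int64(90)), (np.float64(0.05), np.int64(485)), (np.float64(0.055), np.int64(534)), (np.float64(0.06), np.int64(38)), (np.float64(0.095), np.int64(35)), (np.float64(0.1), np.int64(53)), (np.float64(0.105), np.int64(189)), (np.float64(0.11), np.int64(300))]
   0.045 0.065 1147 (array([0.577, 0.116]), array([0.0982, 0.0982]), 15.1) 0.05499342133632923
   0.1 0.125 556 (array([0.5773, 0.1165]), array([0.0671, 0.0552]), 17.2) 0.11040750171038693
unit [(np.float64(-0.01), np.int64(183)), (np.float64(-0.005), np.int64(3147)), (np.float64(0.0), np.int64(3043)), (np.float64(0.005), np.int64(168)), (np.float64(0.015), np.int64(139)), (np.float64(0.02), np.int64(818)), (np.float64(0.025), np.int64(383)), (np.float64(0.0
[... 4204 characters left out ...]
loat64(0.0), np.int64(808)), (np.float64(0.005), np.int64(254)), (np.float64(0.01), np.int64(266)), (np.float64(0.015), np.int64(330)), (np.float64(0.02), np.int64(1461)), (np.float64(0.025), np.int64(163)), (np.float64(0.03), np.int64(77)), (np.float64(0.04), np.int64(77)), (np.float64(0.045), np.int64(111)), (np.float64(0.05), np.int64(149)), (np.float64(0.055), np.int64(166)), (np.float64(0.06), np.int64(343)), (np.float64(0.065), np.int64(203)), (np.float64(0.07), np.int64(195)), (np.float64(0.075), np.int64(179)), (np.float64(0.08), np.int64(162)), (np.float64(0.085), np.int64(193)), (np.float64(0.09), np.int64(269)), (np.float64(0.095), np.int64(639)), (np.float64(0.1), np.int64(453))]
```

View pics/crop0.png

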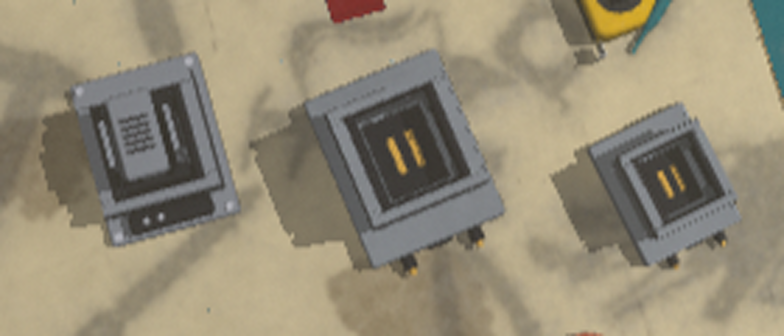

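The enlarged crop confirms three things. The left fixture is the dock with the pack, whose ribbed tabs lie left and right. The middle one is the larger unit, with a 96 mm class block and its rim at about 0.10 m. The right one is the smaller look-alike, a 73 mm block. Next I take closer wrist views from two places each.

```bash
cat >> h.py <<'E'
from scipy.spatial.transform import Rotation as R
def down(yaw): return [np.cos(yaw/2),np.sin(yaw/2),0,0]
def TW(s,p):
    T=np.eye(4);T[:3,:3]=R.from_quat(s['ee_rot']).as_matrix();T[:3,3]=s['position'];return T@p['tool_from_camera']
E
python3 - <<'E'
from plant import robot
import cv2,numpy as np,pickle
from h import *
d={}
p=robot.camera_params('wrist')
for n,pos,yaw in [('uA',(.585,-.075,.24),.36),('uB',(.585,-.02,.24),.36),('dA',(.577,.085,.24),.28),('dB',(.577,.14,.24),.28)]:
    (robot.goto if n in('uA',) else robot.move_straight)(*( [pos,down(yaw)] if n=='uA' else [pos,.15,down(yaw)]))
    robot.dwell(.15)
    s=robot.sense();im,dep=robot.camera('wrist');d[n]=(im,dep,p,TW(s,p));print(n,s['time'],s['position'],s['ft_force'])
pickle.dump(d,open('v1.pkl','wb'))
cv2.imwrite('pics/w1.png',cv2.resize(np.hstack([d['uA'][0],d['dA'][0]]),(800,300),interpolation=cv2.INTER_AREA))
for n in d:
    im,dep,p,T=d[n];C=cloud(dep,p,T);Q=C.reshape(-1,3)
    c=np.array([.585,-.075]) if n[0]=='u' else np.array([.577,.116])
    Q=Q[(dep.ravel()>0)&(np.hypot(*(Q[:,:2]-c).T)<.09)]
    h=np.histogram(Q[:,2],np.arange(-.01,.16,.004));print(n,[(float(round(e,3)),int(k)) for e,k in zip(h[1],h[0]) if k>300])
E
```

```text
uA 2.5667 [ 0.58489817 -0.07595999  0.23991111] [ 1.54700879 -0.93122    -0.22593376]
uB 3.2833 [ 0.58505088 -0.02162507  0.23987254] [-0.24579112 -0.06647327  0.24278643]
dA 4.3333 [0.57719622 0.08356477 0.23991432] [0.10404673 0.24002508 0.47936013]
dB 5.05 [0.577259   0.13833969 0.2398984 ] [ 0.79966646 -0.38406742  0.25803903]
uA [(-0.002, 5685), (0.002, 390), (0.022, 2686), (0.05, 627), (0.062, 2086), (0.066, 952), (0.09, 356), (0.098, 3062), (0.102, 2529)]
uB [(-0.002, 5154), (0.002, 340), (0.022, 3309), (0.05, 481), (0.062, 1897), (0.066, 985), (0.09, 552), (0.098, 2363), (0.102, 2028)]
dA [(-0.002, 5721), (0.002, 406), (0.01, 2296), (0.026, 333), (0.05, 375), (0.054, 3807), (0.102, 346), (0.11, 2719)]
dB [(-0.002, 5677), (0.002, 426), (0.01, 2178), (0.05, 371), (0.054, 3829), (0.102, 337), (0.11, 2586)]
```

View pics/w1.png

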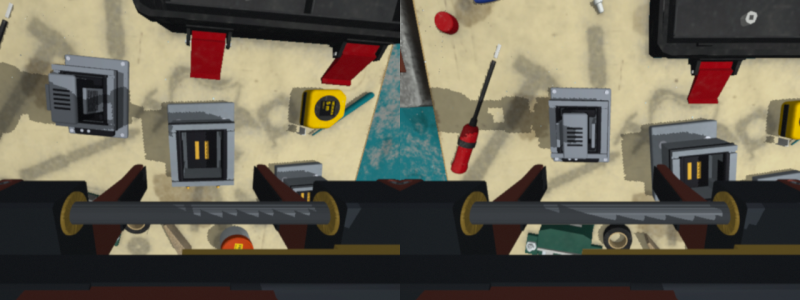

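The left half shows the unit's well at about (200,150), with the block upright below and the case behind. The right half shows the dock and pack at about (575,125). Next I fit rectangles to the rim and pack-top points in all views.

```bash
cat >> h.py <<'E'
def band(im,dep,p,T,c,r,a,b):
    "points at height a..b round c: outer rectangle of the biggest patch, and its biggest hole; edges cast on the median height"
    C=cloud(dep,p,T);m=(dep>0)&(C[...,2]>a)&(C[...,2]<b)&(np.hypot(C[...,0]-c[0],C[...,1]-c[1])<r)
    z=np.median(C[m][:,2]);out=[z]
    cs,hi=cv2.findContours(m.astype(np.uint8),cv2.RETR_CCOMP,cv2.CHAIN_APPROX_NONE)
    for want in (True,False):
        L=[k for k,h in zip(cs,hi[0]) if (h[3]<0)==want and len(k)>30]
        if L:
            k=max(L,key=cv2.contourArea)[:,0]; out.append(rect(cast(k,p,T,z)*1000))
    return out
E
python3 - <<'E'
import pickle
from h import *
d=pickle.load(open('v1.pkl','rb'));t=pickle.load(open('v0.pkl','rb'))
V={**d,'top':(*t['top'],t['top'][2]['extrinsics'])}
for n,v in V.items():
    if n!='dA' and n!='dB' : print(n,'rim',*band(*v,(.585,-.078),.085,.092,.112))
    if n[0]!='u':
        print(n,'dockrim',*band(*v,(.577,.116),.085,.045,.064)); print(n,'pack',*band(*v,(.577,.116),.06,.1,.125))
# triangulate: rim-corner rays from uA,uB via contour corners
E
```

```text
uA rim 0.10181506053820977 (array([566.0057, -87.2201]), array([98.8883, 96.0506]), 22.1) (array([566.6044, -86.7908]), array([71.3958, 58.4214]), 22.1)
uB rim 0.10178834941166096 (array([566.1369, -86.3855]), array([99.7692, 97.5407]), 22.1)
dA dockrim 0.056407932955177875 (array([576.6307, 119.0674]), array([97.8557, 97.1185]), 15.0) (array([582.9665,  97.3654]), array([70.4754, 15.7922]), 15.1)
dA pack 0.11158375793963704 (array([576.3647, 119.3064]), array([65.5169, 34.3876]), 15.1)
dB dockrim 0.05640458051652855 (array([576.6988, 119.7623]), array([98.3863, 96.4508]), 15.0)
dB pack 0.11163298588013282 (array([576.574 , 119.7706]), array([64.781 , 34.6563]), 15.1)
top rim 0.1007612508056911 (array([565.3777, -89.8112]), array([97.7309, 97.7586]), 22.1) (array([565.7224, -89.983 ]), array([75.5672, 61.7442]), 22.3)
top dockrim 0.05498326320043467 (array([576.5709, 115.5319]), array([98.7074, 98.2017]), 15.1) (array([583.3414, 122.1593]), array([76.0373, 70.2828]), 14.8)
top pack 0.11040750171038693 (array([577.0321, 116.4779]), array([65.9097, 35.0225]), 15.1)
```

All views agree to within 1–3 mm. The rim block measures 96 mm and its well 71 x 58 mm. The pack top is at 0.111 m and the dock rim at 0.056 m, as they must be. Pack: (0.577, 0.118), yaw 15.1°. Unit: yaw 22.1°, rim at about 0.101 m. Next I go down and pinch gently first, so the side force shows any offset.

Run:
```python
from plant import robot
import numpy as np
from h import *
y=np.radians(15.05)
def st(l):
    s=robot.sense();f=s['ft_force'];u=np.array([-np.sin(y),np.cos(y)])
    print(l,round(s['time'],2),np.round(s['position'],4),'F',np.round(f,2),'Fy',round(float(f[:2]@u),2),'T',np.round(s['ft_torque'],2),'w',round(s['grip_width']*88,2),s['finger_force'])
robot.move_straight((.577,.119,.16),.15,down(y));robot.dwell(.2);st('above')
robot.move_straight((.577,.119,.0640),.1);robot.dwell(.2);st('low')
robot.close_gripper(5);robot.dwell(.2);st('close5')
```

```text
above 6.0 [0.5776 0.1196 0.1611] F [ 0.24  0.14 -0.08] Fy 0.08 T [-0.03 -0.02 -0.04] w 88.17 0.0
low 7.31 [0.5774 0.1191 0.0646] F [ 0.39 -0.18 -0.74] Fy -0.28 T [-0.03 -0.05  0.01] w 87.93 0.0
close5 8.38 [0.5771 0.119  0.0641] F [-0.45  0.68  2.03] Fy 0.77 T [ 0.03  0.14 -0.02] w 51.78 5.002317130565643
```

Run:
```python
from plant import robot
import numpy as np,cv2,pickle
from h import *
y=np.radians(15.05)
def st(l):
    s=robot.sense();print(l,round(s['time'],2),np.round(s['position'],4),'F',np.round(s['ft_force'],2),'T',np.round(s['ft_torque'],2),'w',round(s['grip_width']*88,2),s['finger_force'],flush=True);return s
robot.close_gripper(30);robot.dwell(.2);s=st('close30')
P=s['position']
if s['grip_width']*88<45:
    ok=True
    for dz,v in ((.003,.02),(.012,.05)):
        robot.move_straight((.577,.119,.064+dz),v);s=st(dz)
        if s['ft_force'][2]<-12: ok=False;print('stuck');break
    if ok:
        robot.move_straight((.577,.119,.18),.12);robot.dwell(.3);s=st('up')
        p=robot.camera_params('wrist');im,dep=robot.camera('wrist');pickle.dump((im,dep,p,TW(s,p)),open('v2.pkl','wb'));cv2.imwrite('pics/held.png',im)
```

```text
close30 8.83 [0.5771 0.1193 0.0644] F [-1.19  1.28  5.28] T [ 0.12  0.26 -0.03] w 40.68 30.035581290721893
0.003 9.13 [0.5766 0.1189 0.0666] F [ 0.02  1.37 -3.33] T [0.18 0.09 0.  ] w 40.51 29.97407376766205
0.012 9.47 [0.5774 0.1191 0.0765] F [ 0.66  0.6  -3.33] T [ 0.26  0.01 -0.05] w 40.68 29.974362552165985
up 10.78 [0.5768 0.119  0.1795] F [ 1.22  0.34 -2.3 ] T [-0.05 -0.04  0.  ] w 40.59 29.970608353614807
```

View pics/held.png

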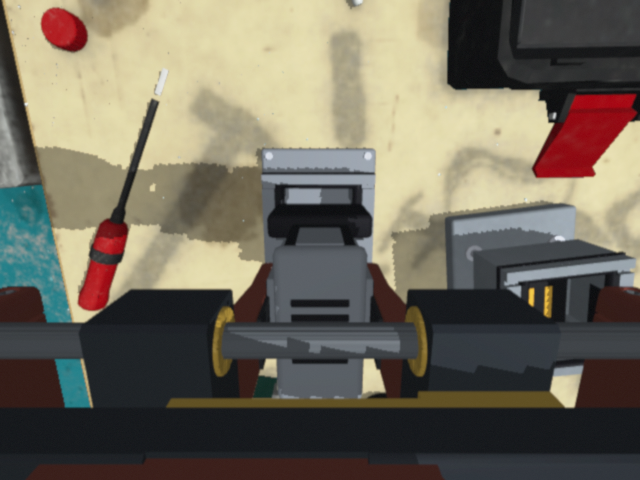

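The pack came out and is held at (320,325), between the fingers and centred on the camera's column. I check its offset in the tool frame, then carry it over the unit.

Run:
```python
from plant import robot
import numpy as np,cv2,pickle
from h import *
im,dep,p,T=pickle.load(open('v2.pkl','rb'));C=cloud(dep,p,p['tool_from_camera'])
m=(dep>0)&(abs(C[...,2]+.048)<.012)&(abs(C[...,1])<.03)&(C[...,0]<.05);m[:246]=0;m[322:]=0
Q=C[m];print('top z',np.median(Q[:,2]),'x max',np.percentile(Q[:,0],99.5),'rows',np.where(m.any(1))[0][[0,-1]])
z=np.median(Q[:,2])
for r in (265,285,305,315):
    c=np.where(m[r])[0]; 
    if len(c): print(r,c.min(),c.max(),'y mid',C[r,c.min():c.max()+1,1][[0,-1]],C[r,(c.min()+c.max())//2])
y=np.radians(22.1)
def st(l):
    s=robot.sense();print(l,round(s['time'],2),np.round(s['position'],4),'F',np.round(s['ft_force'],2),'T',np.round(s['ft_torque'],2),'w',round(s['grip_width']*88,2),flush=True);return s
robot.move_straight((.567,-.0872,.21),.18,down(y));robot.dwell(.3);s=st('over')
w=robot.camera_params('wrist');im,dep=robot.camera('wrist');pickle.dump((im,dep,w,TW(s,w)),open('v3.pkl','wb'));cv2.imwrite('pics/over.png',im)
t,dt=robot.camera('scene');cv2.imwrite('pics/both.png',np.hstack([cv2.resize(im,(400,300)),t[130:330,200:467][:,:,:] if 0 else cv2.resize(t[110:320,180:460],(400,300))]))
```

```text
top z -0.04721122183947049 x max 0.031891904186505116 rows [246 321]
265 273 366 y mid [-0.01669776  0.01770924] [ 0.02596463  0.00042688 -0.04814956]
285 267 372 y mid [-0.0204242   0.02146604] [ 0.01823095  0.00042446 -0.04810342]
305 237 400 y mid [-0.02951536  0.02999608] [ 1.03348535e-02  5.07198769e-05 -4.82379299e-02]
315 234 404 y mid [-0.02873402  0.02986029] [ 0.00612758  0.0004206  -0.04797366]
over 12.44 [ 0.567  -0.0866  0.21  ] F [-0.37  0.06 -3.33] T [-0.04  0.02  0.04] w 40.66
```

View pics/both.png

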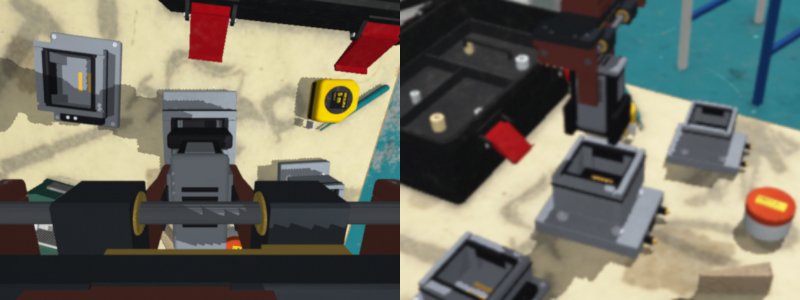

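The pack hangs over the well, at left (205,150) and right (595,130), with its long side along the unit's x. The held offset is under 1 mm. Next I lower it under force watch.

Run:
```python
from plant import robot
import numpy as np
from h import *
def st(l):
    F=[];
    for _ in range(4): s=robot.sense();F.append(s['ft_force']);robot.dwell(.02)
    f=np.mean(F,0);print(l,round(s['time'],2),np.round(s['position'],4),'F',np.round(f,2),'T',np.round(s['ft_torque'],2),flush=True);return s,f
X,Y=.567,-.0870
robot.move_straight((X,Y,.160),.1);robot.dwell(.3);s,b=st('base')
z=.160
while z>.106:
    z-= .003 if z>.1195 else .0006
    robot.move_straight((X,Y,z),.03);s,f=st(round(z,4));d=f-b
    if d[2]>13.5: print('HOME',d);break
    if np.hypot(*d[:2])>7 or (z>.125 and d[2]>5): print('side/early',d);break
```

```text
base 13.54 [ 0.5672 -0.0871  0.1604] F [-0.3   0.04 -2.7 ] T [-0.02  0.02 -0.01]
0.157 13.86 [ 0.5669 -0.087   0.1568] F [ 0.05 -0.44 -3.32] T [0.05 0.04 0.  ]
0.154 14.18 [ 0.5669 -0.087   0.1538] F [ 0.24 -0.1  -3.25] T [-0.    0.   -0.05]
0.151 14.49 [ 0.5669 -0.087   0.1509] F [ 0.2  -0.11 -3.14] T [ 0.02 -0.02 -0.04]
0.148 14.81 [ 0.567  -0.087   0.1479] F [-0.01  0.12 -3.48] T [-0.02  0.02  0.03]
0.145 15.12 [ 0.5671 -0.087   0.1449] F [ 0.2   0.04 -2.85] T [-0.04  0.01 -0.05]
0.142 15.44 [ 0.567  -0.0869  0.1419] F [-0.25 -0.01 -3.17] T [-0.03  0.06  0.02]
0.139 15.76 [ 0.5671 -0.0869  0.1389] F [-0.24 -0.61 -3.62] T [-0.02  0.06  0.04]
0.136 16.07 [ 0.5671 -0.087   0.1359] F [ 0.14 -0.02 -2.97] T [0.03 0.03 0.  ]
0.133 16.39 [ 0.5671 -0.0869  0.1329] F [ 0.3   0.18 -3.53] T [-0.06  0.06  0.03]
0.13 16.71 [ 0.5671 -0.0869  0.1299] F [ 0.26  0.09 -3.17] T [-0.07  0.03  0.04]
0.127 17.02 [ 0.5671 -0.0869  0.1269] F [-0.05  0.4  -3.6 ] T [ 0.    0.07 -0.04]
0.124 17.34 [ 0.5671 -0.0869  0.1239] F [ 0.12 -0.04 -3.23] T [-0.05  0.09 -0.02]
0.121 17.66 [ 0.5671 -0.0869  0.1209] F [ 
[... 848 characters left out ...]
 -0.06  0.02]
0.112 21.14 [ 0.5671 -0.087   0.112 ] F [0.17 0.24 2.51] T [ 0.02 -0.01  0.03]
0.1114 21.46 [ 0.5671 -0.087   0.1114] F [-0.06 -0.13  3.27] T [-0.02 -0.01  0.01]
0.1108 21.77 [ 0.5671 -0.087   0.1108] F [0.29 0.13 3.38] T [-0.04  0.01 -0.03]
0.1102 22.09 [ 0.567  -0.087   0.1102] F [ 0.32 -0.04  3.92] T [ 0.02 -0.05  0.01]
0.1096 22.41 [ 0.5671 -0.087   0.1096] F [-0.1   0.23  4.71] T [ 0.04 -0.04  0.01]
0.109 22.73 [ 0.5671 -0.087   0.1091] F [0.01 0.53 5.71] T [0.01 0.02 0.01]
0.1084 23.04 [ 0.5672 -0.087   0.1091] F [-2.11  0.02  9.61] T [0.09 0.41 0.01]
0.1078 23.36 [ 0.5672 -0.087   0.109 ] F [-3.44  0.27 14.34] T [0.12 0.77 0.03]
HOME [-3.14694879  0.22533926 17.04318471]
```

The pack is at the hard stop, 8 mm after first floor contact and 17 N. Now I let go and check.

Run:
```python
from plant import robot
import numpy as np,cv2
from h import *
robot.open();robot.dwell(.3);s=robot.sense();print(s['time'],s['ft_force'],s['grip_width'])
robot.move_straight((.567,-.087,.24),.12);robot.dwell(.3)
s=robot.sense();p=robot.camera_params('wrist');im,dep=robot.camera('wrist');v=(im,dep,p,TW(s,p))
print(s['time'],'pack',*band(*v,(.567,-.087),.06,.14,.175));print('rim',*band(*v,(.567,-.087),.085,.092,.112))
C=cloud(dep,p,v[3]);m=(dep>0)&(C[...,2]>.13)&(np.hypot(C[...,0]-.567,C[...,1]+.087)<.06);y=np.radians(22.1)
q=(C[m][:,:2]-[.567,-.087])@np.array([-np.sin(y),np.cos(y)]);print('y extent',np.percentile(q,[.5,99.5]))
t,_=robot.camera('scene');cv2.imwrite('pics/end.png',np.hstack([cv2.resize(im[100:380,180:460],(400,400)),cv2.resize(t[160:300,250:390],(400,400))]))
```

```text
24.5417 [-0.28403696 -0.14214379  0.27222761] 0.9992556181137239
26.0917 pack 0.15788566923580477 (array([567.3416, -87.4106]), array([64.7606, 34.6001]), 22.1)
rim 0.10184397191757744 (array([565.8082, -87.2575]), array([96.6452, 96.0742]), 22.1)
y extent [-0.05505866  0.05487075]
```

View pics/end.png

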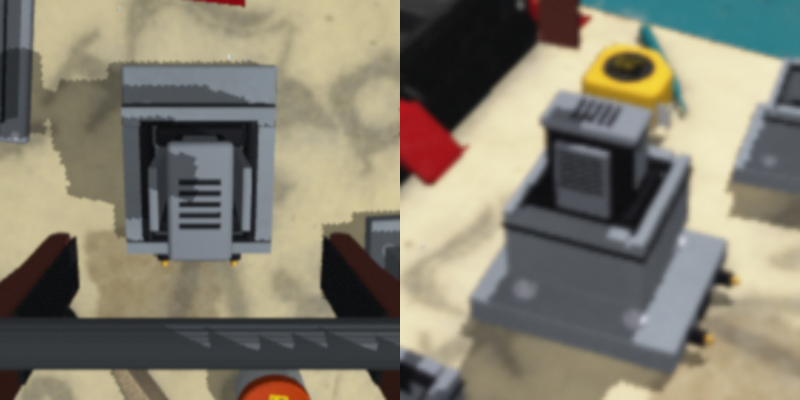

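The pack stands square in the well at left (200,200), with both tabs sprung out at left (158,190) and (242,190). Its top at 0.158 m puts the foot at about 0.0585 m, locked rather than floating at 0.065 m. It is centred within about 1.5 mm and nothing is touching it.

```bash
python3 -c "
from plant import robot
print(robot.finish_job())"
```

```text
the job is handed in; nothing more can be done
None
```

I moved the battery pack from the charging dock to the bench power unit and handed the job in at about 26 s; by my last measurements it is pressed home, locked and about 1.5 mm off centre, but the hand-in returned no verdict.

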